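Tip a serum tube for the clot check

TASK

Draw the yellow-capped sample tube straight up out of the rack until it is well clear, then tip it about half-way over (roughly 45 degrees from upright), its rounded foot pointing forward to the window and its cap back towards the robot, to see by the daylight whether the sample has clotted. Finish still holding it like that, still and raised, every part of it at least 5 cm above the top of the rack; leave the rack and the other two tubes standing as they are and knock nothing over.

Things in the scene. Friction and masses are not known exactly. Their poses are not given: they have to be found in the camera images.
- yellow_tube_centre (a point): the tube to take: centre (half-way up) of the stoppered sample tube with the yellow cap, standing in a hole of the rack. Tube 99 mm long, glass 13 mm across; the cap is the uppermost 23 mm, 17 mm across. The z axis runs along the tube towards the cap (the cap's middle is 38 mm from this point along +z). It stands loosely, leaning up to about 0.15 rad
- yellow_tube_foot (a point): tip of the rounded lower end of the yellow-capped tube, 49.5 mm from its centre along its -z axis; about 11 mm above the desk while it stands in the rack, whose hole board reaches up to 70 mm; draw it up by 75 mm or more to clear the board and the rack's ends. The window is behind the desk, ahead of the robot (+x)
- red_tube_centre (a point): centre (half-way up) of the stoppered sample tube with the red cap, standing in a hole of the rack. Tube 99 mm long, glass 13 mm across; the cap is the uppermost 23 mm, 17 mm across. The z axis runs along the tube towards the cap (the cap's middle is 38 mm from this point along +z). It stands loosely, leaning up to about 0.15 rad; to be left in the rack
- grey_tube_centre (a point): centre (half-way up) of the stoppered sample tube with the grey cap, standing in a hole of the rack. Tube 99 mm long, glass 13 mm across; the cap is the uppermost 23 mm, 17 mm across. The z axis runs along the tube towards the cap (the cap's middle is 38 mm from this point along +z). It stands loosely, leaning up to about 0.15 rad; to be left in the rack
- rack: loose wooden tube rack, 64 x 190 x 78 mm, about 0.24 kg; origin at the centre of its underside, its y axis along its length, z up. Two rows of five holes, 27 mm between rows (along x), 33 mm between holes (along y); the three tubes stand in three of the holes, 66 mm apart along the length, so there is room for a finger on every side of each cap. The 12 mm boards at its two ends reach 78 mm, the caps reach from about 87 to 110 mm above the desk.
- microscope: fixed white microscope with black base, 0.4 m tall, at the back of the desk; origin at the middle of its underside. Its eyepieces lean 0.14 m towards the robot from there, 0.34 to 0.40 m above the desk, reaching 0.06 m to either side: keep the wrist clear of them; not part of the job
- beaker_centre (a point): glass beaker, 48 mm across, 58 mm tall, loose, behind, to the left of the rack, beside the microscope; centre, half-way up; not part of the job
- stamp_centre (a point): wooden hand stamp, 23 x 50 x 56 mm, loose, to the left of the rack; centre, half-way up; not part of the job
Mind the look-alikes: they are no part of the job. There is more than one size of the rack; the one meant has the size given above.

How it is judged:
By the outcome, as a careful person would: the job done as asked, in the order asked, and still so for the second after the job is handed in, while the arm keeps its last pose, push and grip.
It also fails if it takes over 35 s, if anything falls off the work surface, if the arm or the gripper's body presses on something with over 40 N, if the wrist force passes 120 N, or if a joint passes its speed limit or range.

ROBOT

A 6-joint arm with a two-finger parallel gripper is mounted at the origin on a cart in front of the work surface, level with it; the furniture and walls round the work are solid. World frame = base frame: x ahead of the robot, y to its left, z up, the work surface at z = 0. Lengths are in m, angles in rad, forces in N, time in s.
With the tool pointing down it reaches from about 0.425 to 0.95 m from the base axis. Payload 14.7 kg.
Tool frame: the origin (TCP) lies midway between the tips of the shut fingers; the grasp point (between the pads) lies 19 mm behind it (ctrl.grip_point_offset is the distance from the TCP to the grasp point, in m); z points along the fingers, x is the direction in which the jaws open and shut, and the axes are right-handed (so a half turn about z gives the same grasp; the last joint's range is limited). The gripper opens to 85 mm and grips with 20 to 120 N. Pads are 22 mm wide; open, the fingers measure 114 mm over their backs; the gripper's body (76 mm by 85 mm) begins 54 mm behind the grasp point. The pads swing forward as they close: fully open they stand 13 mm farther back than shut.
Start: joints at [-0.047, 0.48, 1.596, -0, 1.065, -0.047], TCP at [0.65, 0, 0.194] pointing down, gripper open.
Joint ranges: [-2.75, 2.75], [-0.82, 2.05], [0.23, 2.67], [-1.56, 4.7], [0.09, 2.69], [-2.92, 2.92]. Speed limits (rad/s): [1.89, 1.89, 2.39, 3.01, 3.01, 3.01].

INTERFACE

Orientations are given as a unit quaternion [x, y, z, w].
In Python, from station import monitor, viewer, ticket, ctrl gives the robot as it stands. The module is installed in compiled form; this text tells all that it offers.
- The arm moves only by the tool servo_tool, never from a script. Its argument "deltas" is a list of rows, each a list of 3 entries, a list of its own where there are three numbers: the shift along the world's x, y, z in cm, then the turn about the world's z in rad, then the gripper's target within -1 to 1 (fully open at 1, half-way at 0, shut at -1). In form: [[[x, y, z], twist, fingers], ...]. A call has exactly 8 rows; each row shifts and turns the commanded pose from where the row before left it; what a row does not reach is not made up. A row lasts 1/8 s, in which the tool goes at most 62.5 mm and 10.7 degrees, less where a joint would pass 70% of its speed; a pose out of reach is approached as far as the arm can. A call with a gripper value outside its range is refused whole. The fingers move at their own pace and stop on an object; "newtons" is the grip in N (left out, the last holds). Time passes only in rows, so rows that do not move let the fingers close, or fill a call up. It gives the time, the measured TCP pose, the force and the opening at its end, in the units of the state.
- monitor.get_state(): the state, without advancing time (a new reading comes with each control period).
- viewer.read_camera(name): name is "scene" or "side" or "wrist"; returns the picture (420x560x3 uint8, blue, green, red); there is no depth.
- viewer.camera_info(name): a dict with "intrinsics" (3x3 intrinsics, pixels), "view" (4x4, takes a point from world to camera coordinates). Camera axes: x right, y down, z forward; pixel columns grow to the right and rows downward; lengths in m; the calibration is good to about 2 mm. A picture is of the moment at which its call begins: read the wrist's pose just before it. camera_info takes no time and is no camera call; for the wrist camera it gives the pose at the moment of the call.
- ticket.close_job(): hands the job in, once; it reports no verdict.
The state is a dict: "time_s": time; "q": joint angles; "dq": joint speeds; "joint_efforts": joint torques, N m; "tcp_pos": TCP position; "ee_rot": TCP orientation; "contact_force": force on the tool from outside, world axes, zero at the start; "ft_torque": the same for the moment, N m; "opening": opening from 0.0 (shut) to 1.0 (fully open).
Only numpy, scipy, OpenCV 4.12 (cv2) and the standard library are available. Lean on these libraries where they do the work, as an engineer would, in place of code of your own. Each camera call takes 0.05 s, during which the arm holds its last target. There are 200 camera calls.

## Working session

There is one attempt and no reset: what is moved stays moved. The work goes in short steps, Python scripts to look and compute and a tool call to move; the robot and the scene stay as the last step left them, time stands still between calls to the robot, and variables do not carry over. Pictures are saved under pics/ and viewed, on a budget of 10 in all, crops included, one or two more only if the job needs it, and the job is handed in when it is done.

Besides the shell and the picture viewer there is one more tool, called as name([rows], argument=value, ...), one row to a line, values as JSON. servo_tool: Moves the arm, as the interface text tells. Its arguments: {"type":"object","properties":{"deltas":{"type":"array","items":{"type":"array"}},"newtons":{"type":"number"}},"required":["deltas"]}

```bash
mkdir -p pics; cat > h.py <<'E'
import numpy as np, cv2
from station import monitor, viewer, ticket, ctrl
def shot(n):
    c=viewer.camera_info(n); im=viewer.read_camera(n); np.savez(f'{n}.npz',im=im,K=c['intrinsics'],V=c['view']); return im
def load(n):
    d=np.load(f'{n}.npz'); return d['im'],d['K'],d['V']
def ray(n,uv):
    _,K,V=load(n); R=V[:3,:3]; o=-R.T@V[:3,3]
    d=R.T@np.linalg.solve(K,[uv[0],uv[1],1.]); return o,d/np.linalg.norm(d)
def plane(n,uv,z):
    o,d=ray(n,uv); return o+d*(z-o[2])/d[2]
def proj(n,p):
    _,K,V=load(n); c=K@(V[:3,:3]@np.array(p)+V[:3,3]); return c[:2]/c[2]
def tri(obs):
    A=np.zeros((3,3));b=np.zeros(3);L=[]
    for n,uv in obs:
        o,d=ray(n,uv);P=np.eye(3)-np.outer(d,d);A+=P;b+=P@o;L.append((P,o))
    p=np.linalg.solve(A,b); return p,[np.linalg.norm(P@(p-o)) for P,o in L]
E
python3 - <<'E'
from h import *
a=shot('scene');b=shot('side');w=shot('wrist')
cv2.imwrite('pics/scene.png',cv2.resize(a,(800,600)));cv2.imwrite('pics/side_wrist.png',cv2.resize(np.hstack([b,w]),(800,300)))
for n in('scene','side','wrist'):
    _,K,V=load(n);print(n,-V[:3,:3].T@V[:3,3],V[2,:3],K[0,0])
print(ctrl.grip_point_offset,monitor.get_state())
E
```

```text
scene [-0.53663524 -0.36521912  1.14621785] [ 0.7111887   0.21763816 -0.66846411] 528.0701963405883
side [ 0.02443866 -0.96845368  0.81259808] [ 0.42628961  0.70759038 -0.56355392] 507.26963337238993
wrist [0.6480267  0.08333436 0.37222504] [-7.01209504e-04 -3.25456591e-01 -9.45556723e-01] 371.6622772122934
0.0187 {'time_s': 0.15, 'q': array([-4.66069798e-02,  4.80722784e-01,  1.59674355e+00, -7.35077806e-06,
        1.06509923e+00, -4.65972393e-02]), 'dq': array([-0.00090301, -0.00012804, -0.00086288,  0.00209888,  0.00040497,
       -0.00124867]), 'joint_efforts': array([-4.27572886e-04, -9.51149726e+01, -4.30458927e+01, -2.65440685e-04,
        8.19593843e-03, -1.37463962e-04]), 'tcp_pos': array([6.49639360e-01, 3.06323721e-05, 1.93091748e-01]), 'ee_rot': array([ 9.99999882e-01, -3.08829197e-06, -4.86073077e-04, -1.94504497e-05]), 'contact_force': array([-0.33729108, -0.12549639, -0.47368675]), 'ft_torque': array([-0.00156309,  0.00315206,  0.02446266]), 'opening': 1.0003113009413325}
```

View pics/scene.png

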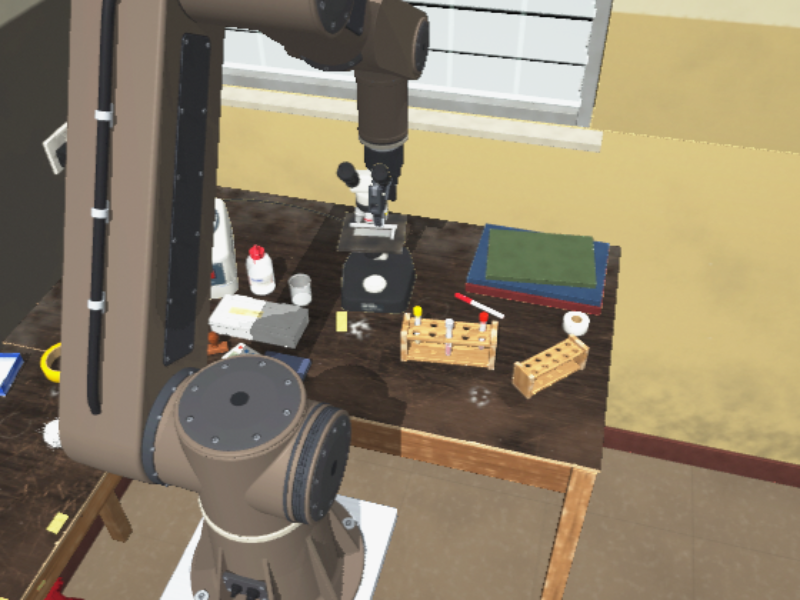

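View pics/side_wrist.png

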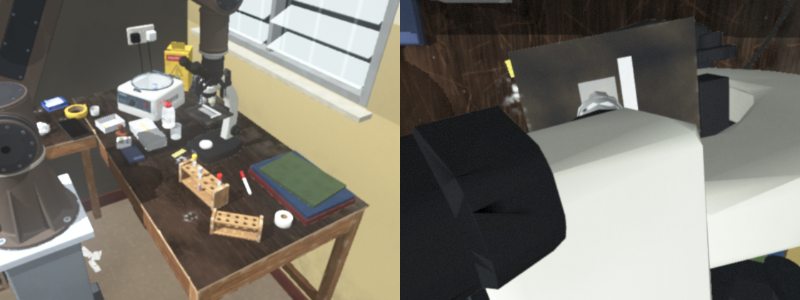

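The scene picture shows two racks. One at (448,340) holds the yellow (417,313), grey (449,325) and red (484,318) caps. The other, at (550,367), is empty and smaller. The first fits because it holds the three tubes. I'll check it enlarged and by size.

```bash
python3 - <<'E'
from h import *
a,_,_=load('scene');b,_,_=load('side')
ca=a[200:290,265:420];cb=b[200:350,230:385]
cv2.imwrite('pics/crop.png',np.hstack([cv2.resize(ca,(400,232)),cv2.resize(cb,(400,387))[:232]]) if 0 else np.vstack([cv2.resize(ca,(560,325)),cv2.resize(cb[:76],(560,275))]))
for n,im in(('scene',a),('side',b)):
    h=cv2.cvtColor(im,cv2.COLOR_BGR2HSV)
    for c,lo,hi in(('yel',(22,150,120),(34,255,255)),('red',(0,180,120),(6,255,255))):
        k,_,st,ce=cv2.connectedComponentsWithStats(cv2.inRange(h,lo,hi))
        for i in range(1,k):
            if 20<st[i,4]<600: print(n,c,st[i],ce[i].round(1))
E
```

```text
scene yel [289 214   7   8  41] [291.7 217.2]
scene yel [ 28 240  15  28 168] [ 34.5 255.4]
scene red [336 218   6   7  38] [338.4 221.2]
side yel [231  60  37  20 380] [249.6  68.8]
side yel [238  86  11   6  33] [243.2  88.3]
side yel [ 92 151  30  14  75] [106.5 160.8]
```

View pics/crop.png

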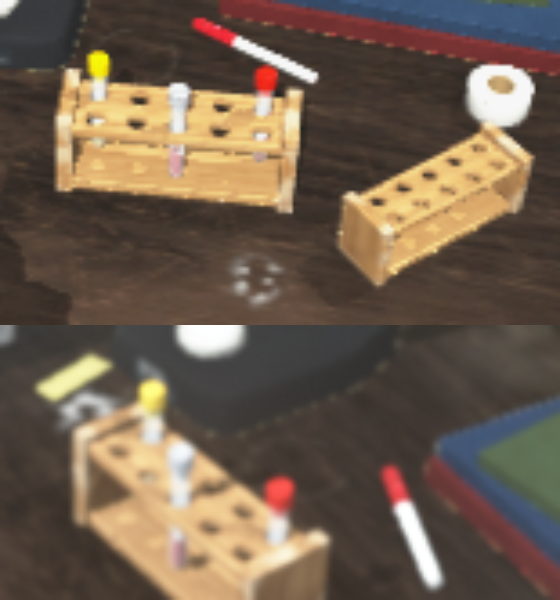

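```bash
python3 - <<'E'
from h import *
M={}
box={'scene':(280,205,360,245),'side':(255,200,330,265)}
for n in box:
    im,_,_=load(n);x0,y0,x1,y1=box[n];h=cv2.cvtColor(im[y0:y1,x0:x1],cv2.COLOR_BGR2HSV)
    for c,lo,hi in(('yel',(21,130,90),(34,255,255)),('red',(0,170,90),(6,255,255)),('red2',(174,170,90),(180,255,255)),('grey',(90,0,150),(140,75,255))):
        k,_,st,ce=cv2.connectedComponentsWithStats(cv2.inRange(h,lo,hi))
        for i in range(1,k):
            if 12<st[i,4]<300: print(n,c,st[i]+[x0,y0,0,0,0],(ce[i]+[x0,y0]).round(1)); M.setdefault((n,c),ce[i]+[x0,y0])
for c in('yel','red','grey'):
    if ('scene',c) in M and ('side',c) in M: print(c,tri([('scene',M['scene',c]),('side',M['side',c])]))
# rack: board end tops (z .078) from crop px; crop scale 560/155
s=155/560
f=lambda u,v:(265+u*s,200+v*s)
for nm,u,v,z in(('endL top back',72,68,.078),('endL top front',60,116,.078),('endR top back',296,92,.078),('endR top front',290,150,.078),('endL bot front',64,188,0),('endR bot front',285,210,0)):
    print(nm,plane('scene',f(u,v),z).round(3))
k=.7
for nm,u,v,z in(('scope base fl',343,305,0),('fr',408,310,0),('beaker',300,300,0),('eyeL',346,172,.38),('eyeR',382,172,.38),('desk edge',480,438,0),('desk back',480,225,0),('smallrack',514,392,0),('sr2',588,367,0)):
    print(nm,plane('scene',(u*k,v*k),z).round(3))
E
```

```text
scene yel [289 214   7   8  46] [291.8 217.3]
scene red [335 218   7   7  40] [338.2 221.1]
scene red2 [319 205  11   8  39] [323.8 208.2]
scene grey [312 223   5   8  30] [314.  226.5]
side yel [268 216   8   7  28] [271.5 219.4]
side red [304 242   7   8  46] [307.  245.7]
side grey [282 200  13   4  40] [288.  201.2]
side grey [277 234   6   9  37] [279.7 237.3]
yel (array([ 0.52919656, -0.09644256,  0.103667  ]), [np.float64(0.0002673085263509553), np.float64(0.00026730852635091203)])
red (array([ 0.54638784, -0.22749279,  0.10546404]), [np.float64(0.000617204129187496), np.float64(0.0006172041291872991)])
grey (array([ 0.50474418, -0.16729209,  0.16438573]), [np.float64(0.04021930090445425), np.float64(0.0402193009044541)])
endL top back [ 0.545 -0.072  0.078]
endL top front [ 0.489 -0.077  0.078]
endR top back [ 0.563 -0.252  0.078]
endR top front [ 0.498 -0.258  0.078]
endL bot front [ 0.485 -0.08   0.   ]
endR bot front [ 0.507 -0.258  0.   ]
scope base fl [0.612 0.094 0.   ]
fr [ 0.632 -0.05   0.   ]
beaker [0.603 0.194 0.   ]
eyeL [0.574 0.051 0.38 ]
eyeR [ 0.59  -0.014  0.38 ]
desk edge [ 0.331 -0.268  0.   ]
desk back [ 0.977 -0.146  0.   ]
smallrack [ 0.458 -0.312  0.   ]
sr2 [ 0.561 -0.446  0.   ]
```

```bash
python3 - <<'E'
from h import *
a,_,_=load('scene');b,_,_=load('side')
ca=cv2.resize(a[90:220,220:310],(400,578));cb=cv2.resize(b[40:225,225:355],(400,569))
o=np.zeros((578,800,3),np.uint8);o[:,:400]=ca;o[:569,400:]=cb
cv2.imwrite('pics/scope.png',o)
for p in((.65,0,.194),(.65,0,.267),(.65,0,.4)): print(proj('scene',p),(proj('scene',p)-[220,90])*400/90,(proj('side',p)-[225,40])*400/130+[400,0])
E
```

```text
[270.3516871  162.36474355] [223.78527599 321.62108245] [613.93349258 364.68209975]
[269.71537826 142.07096026] [220.95723673 231.42649006] [617.4570199  284.58485854]
[268.44382929 101.51747744] [215.30590794  51.18878862] [624.50579703 124.35122002]
```

View pics/scope.png

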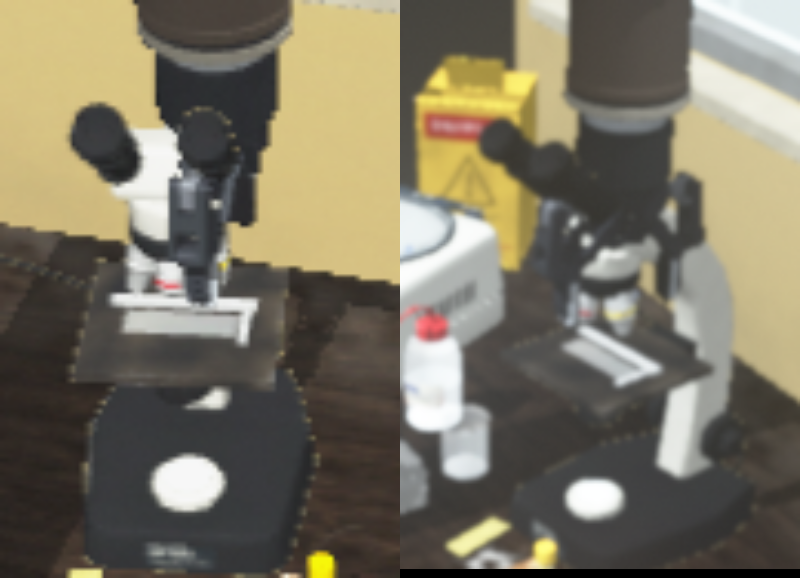

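```bash
python3 - <<'E'
from h import *
S=lambda u,v:('scene',(220+u*90/400,90+v*90/400)); D=lambda u,v:('side',(225+(u-400)*.325,40+v*.325))
for n,s,d in(('eyeL',(97,122),(495,140)),('eyeR',(208,132),(550,165)),('platecornR',(270,387),(707,370)),('platecornL',(68,380),(600,415)),('fingernear',(200,300),(560,320)),('basedisc',(188,483),(594,498)),('armknob',(300,400),(722,435))):
    p,r=tri([S(*s),D(*d)]);print(n,p.round(3),np.round(r,4))
for p in((.607,0,.21),(.693,0,.21)):print((proj('scene',p)-[220,90])*400/90,(proj('side',p)-[225,40])/.325+[400,0])
E
```

```text
eyeL [0.567 0.049 0.389] [0.004 0.004]
eyeR [ 0.577 -0.016  0.388] [0.0022 0.0022]
platecornR [ 0.707 -0.021  0.147] [0.0391 0.0391]
platecornL [0.733 0.148 0.048] [0.0012 0.0012]
fingernear [ 0.597 -0.001  0.249] [0.0012 0.0012]
basedisc [0.655 0.032 0.04 ] [0.0008 0.0008]
armknob [ 0.732 -0.032  0.097] [0.0226 0.0226]
[204.84507479 341.31214089] [569.84265866 359.07889315]
[240.80641948 264.87391616] [658.27536635 336.36976256]
```

```bash
python3 - <<'E'
from h import *
w,_,_=load('wrist');cv2.imwrite('pics/wrist0.png',w)
for p in((.65,0,.194),(.607,0,.2),(.693,0,.2),(.607,0,.26),(.693,0,.26),(.577,-.016,.388),(.65,0,.3)):print(p,proj('wrist',p))
E
```

```text
(0.65, 0, 0.194) [279.28615102 248.83841468]
(0.607, 0, 0.2) [195.27165316 253.61920405]
(0.693, 0, 0.2) [363.52599719 254.05837502]
(0.607, 0, 0.26) [160.92109486 326.93383554]
(0.693, 0, 0.26) [400.82100138 327.59324419]
(0.577, -0.016, 0.388) [-1241.35987997  2313.82490583]
(0.65, 0, 0.3) [282.7797379  424.72314045]
```

View pics/wrist0.png

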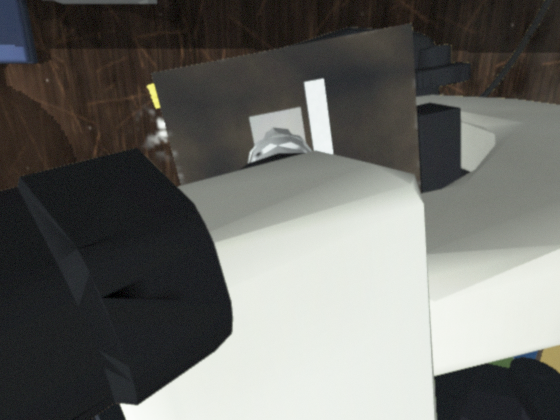

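The yellow cap is at about (0.529, -0.096), with its centre about 0.10 m high. The open gripper starts close beside the microscope head, so I'll leave sideways (-y), gently at first.

servo_tool([
  [[0, -0.3, 0], 0, 1],
  [[0, -0.5, 0], 0, 1],
  [[0, -0.5, 0], 0, 1],
  [[0, -0.5, 0], 0, 1],
  [[0, -0.5, 0], 0, 1],
  [[0, -0.5, 0], 0, 1],
  [[0, -0.6, 0], 0, 1],
  [[0, -0.6, 0], 0, 1],
], newtons=20)

```text
time_s: 1.15
tcp_pos: [0.65, -0.0404, 0.1936]
ee_rot: [1.0, -0.0, -0.0, 0.0]
contact_force: [-0.3, -0.3, 0.4]
opening: 0.999
```

servo_tool([
  [[0, -1.6, 0], 0, 1],
  [[0, -2, 0], 0, 1],
  [[0, -2, 0], 0, 1],
  [[0, -2, 0], 0, 1],
  [[-3, -0.5, 0], 0, 0.2],
  [[-4, 0, 0], 0, 0.2],
  [[-3, 0, 0], 0, 0.2],
  [[-2, 0, 0], 0, 0.2],
])

```text
time_s: 2.15
tcp_pos: [0.5286, -0.1218, 0.1937]
ee_rot: [1.0, -0.0, -0.0, 0.0]
contact_force: [-0.0, -0.6, 1.1]
opening: 0.603
```

```bash
python3 - <<'E'
from h import *
print(monitor.get_state()['tcp_pos'],monitor.get_state()['opening'])
w=shot('wrist');cv2.imwrite('pics/wrist1.png',w)
im,_,_=load('wrist');h=cv2.cvtColor(im,cv2.COLOR_BGR2HSV)
k,_,st,ce=cv2.connectedComponentsWithStats(cv2.inRange(h,(21,130,90),(34,255,255)))
for i in range(1,k):
    if st[i,4]>60: print(st[i],ce[i],plane('wrist',ce[i],.104))
print(proj('wrist',(.529,-.096,.11)))
E
```

```text
[ 0.52859281 -0.12183642  0.19371616] 0.6031501225859426
[230 128  29  13  91] [245.05494505 131.59340659] [ 0.50517139 -0.07243636  0.104     ]
[263 155  25  36 558] [274.7921147  168.80645161] [ 0.52642549 -0.0994793   0.104     ]
[277 274   5  26  62] [278.79032258 287.03225806] [ 0.52982045 -0.1988407   0.104     ]
[278.35937977 165.92182611]
```

View pics/wrist1.png

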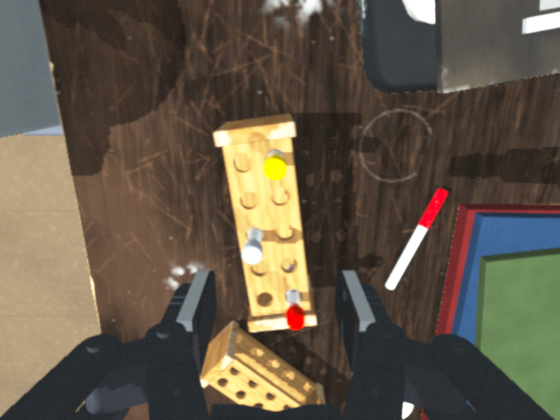

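The wrist view shows the yellow cap at (275,168) in the end hole of the far row. The side faces of that hole are free along x. The tool can't be tilted by command, so I'll lift the tube, twist the jaws along y, and pivot the tube in the pads by touching its foot to clear desk beyond the rack. First I'll measure that area.

```bash
python3 - <<'E'
from h import *
for n,uv,z in(('pen tip red',(441,193),.01),('pen white',(391,287),.01),('book corner',(466,207),.02),('book low',(440,330),.02),('scope base corner',(368,85),.03),('base right',(440,90),.03),('plate corner',(440,90),.15),('rack BL',(296,118),.078),('rack BR',(315,325),.078),('ring',(396,146),0),('ylw top',(275,167),.11),('red top',(294,318),.11),('grey',(253,253),.11)):
    print(n,plane('wrist',uv,z).round(3))
E
```

```text
pen tip red [ 0.695 -0.146  0.01 ]
pen white [ 0.656 -0.255  0.01 ]
book corner [ 0.718 -0.157  0.02 ]
book low [ 0.713 -0.304  0.02 ]
scope base corner [ 0.608 -0.041  0.03 ]
base right [ 0.671 -0.045  0.03 ]
plate corner [ 0.621 -0.043  0.15 ]
rack BL [ 0.543 -0.065  0.078]
rack BR [ 0.564 -0.255  0.078]
ring [ 0.648 -0.1   -0.   ]
ylw top [ 0.527 -0.097  0.11 ]
red top [ 0.543 -0.225  0.11 ]
grey [ 0.51  -0.165  0.11 ]
```

servo_tool([
  [[0, 0.8, -1], 0, 0.2],
  [[0, 0.8, -2], 0, 0.2],
  [[0, 0.7, -2], 0, 0.2],
  [[0, 0, -2], 0, 0.2],
  [[0, 0, -2], 0, 0.2],
  [[0, 0, -1.3], 0, 0.2],
  [[0, 0, -1], 0, 0.2],
  [[0, 0, 0], 0, 0.2],
])

```text
time_s: 3.2
tcp_pos: [0.5298, -0.0979, 0.08]
ee_rot: [1.0, -0.0, -0.0, -0.0]
contact_force: [-0.2, -0.1, -0.5]
opening: 0.598
```

servo_tool([
  [[-0.2, 0, 0], 0, 0.2],
  [[0, 0, 0], 0, -1],
  [[0, 0, 0], 0, -1],
  [[0, 0, 0], 0, -1],
  [[0, 0, 0], 0, -1],
  [[0, 0, 0], 0, -1],
  [[0, 0, 0.1], 0, -1],
  [[0, 0, 0.4], 0, -1],
], newtons=30)

```text
time_s: 4.2
tcp_pos: [0.5278, -0.0979, 0.0856]
ee_rot: [1.0, 0.0, -0.0, -0.0]
contact_force: [-0.4, 0.1, -0.6]
opening: 0.001
```

The fingers shut on nothing, so I'll look before doing anything else.

```bash
python3 - <<'E'
from h import *
w=shot('wrist');s=shot('scene');d=shot('side')
o=np.zeros((600,800,3),np.uint8);o[:600,:]=0
o[:420,:560]=w
o[:230,560:]=cv2.resize(s[195:270,275:353],(240,230));o[240:480,560:]=cv2.resize(d[195:273,245:323],(240,240))
cv2.imwrite('pics/miss.png',o)
print(proj('wrist',(.528,-.098,.1)))
E
```

```text
[279.04894504 260.49613068]
```

View pics/miss.png

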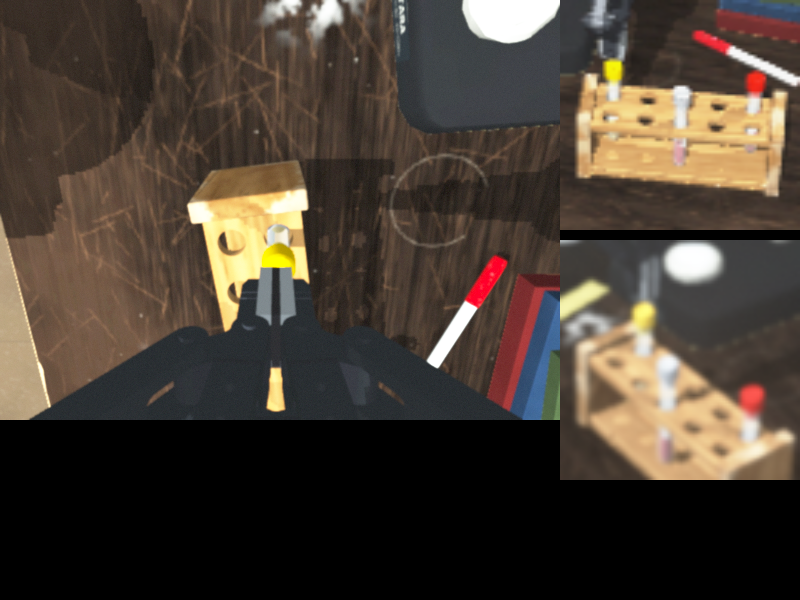

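```bash
python3 - <<'E'
from h import *
print(monitor.get_state()['tcp_pos'])
for z in(.0856,.11):
    p=(.528,-.098,z)
    print(z,'w',proj('wrist',p),'s',(proj('scene',p)-[275,195])*[240/78,230/75]+[560,0],'d',(proj('side',p)-[245,195])*240/78+[560,240])
for n,uv,z in(('capbottom-ish front',(277,243),.087),('cap',(277,256),.1),('glass at board',(279,229),.075)): print(n,plane('wrist',uv,z).round(4))
for uvs,uvd in(((613,71),(643,317)),((613,62),(645,308))):
    print(tri([('scene',((uvs[0]-560)*78/240+275,uvs[1]*75/230+195)),('side',((uvd[0]-560)*78/240+245,(uvd[1]-240)*78/240+195))]))
for z in (.0856,.1043,.15): print(z, [proj('wrist',(.528,-.098+dy,z)).round(0) for dy in(-.011,.011)])
E
```

```text
[ 0.52822357 -0.09802184  0.08591373]
0.0856 w [278.81720297 248.09205516] s [613.10245531  83.8829268 ] d [641.15934859 334.75615651]
0.11 w [279.23127812 270.25557331] s [613.17573578  65.02773087] d [641.57001836 309.58703098]
capbottom-ish front [ 0.527  -0.0944  0.087 ]
cap [ 0.527  -0.0956  0.1   ]
glass at board [ 0.5282 -0.0914  0.075 ]
(array([ 0.52946357, -0.09746459,  0.10152302]), [np.float64(0.00048581293191435245), np.float64(0.00048581293191421037)])
(array([ 0.53187533, -0.09685698,  0.109769  ]), [np.float64(0.0002206137822528996), np.float64(0.0002206137822528636)])
0.0856 [array([279., 267.]), array([279., 229.])]
0.1043 [array([279., 285.]), array([279., 244.])]
0.15 [array([280., 348.]), array([280., 297.])]
```

```bash
python3 - <<'E'
from h import *
w,_,_=load('wrist');s,_,_=load('scene');d,_,_=load('side')
o=np.zeros((600,800,3),np.uint8)
o[:,:400]=cv2.resize(w[215:335,240:320],(400,600),interpolation=cv2.INTER_CUBIC)
o[:300,400:]=cv2.resize(s[185:230,265:325],(400,300),interpolation=cv2.INTER_CUBIC)
o[300:,400:]=cv2.resize(d[190:235,245:305],(400,300),interpolation=cv2.INTER_CUBIC)
cv2.imwrite('pics/zoom.png',o)
E
```

```text
(no output)
```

View pics/zoom.png

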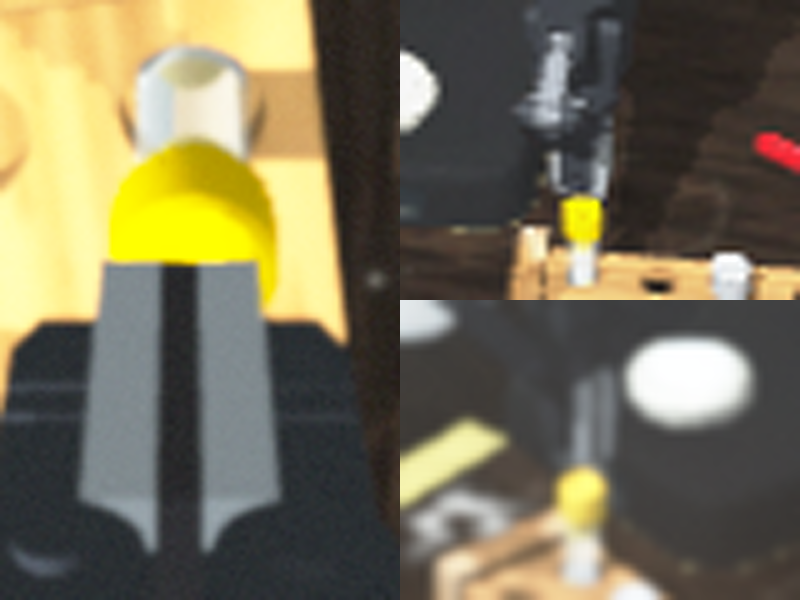

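The zoom shows the shut fingertips just above the cap top. The tube is untouched, and the real tips sit about 25–40 mm higher than the reported TCP. All the views agree on this, and so does the empty close. I'll reopen, go about 35 mm lower while watching the force, and then close.

servo_tool([
  [[0, 0, 0], 0, 0.2],
  [[0, 0, 0], 0, 0.2],
  [[0, 0, 0], 0, 0.2],
  [[0, 0, 0], 0, 0.2],
  [[0, 0, -0.9], 0, 0.2],
  [[0, 0, -0.9], 0, 0.2],
  [[0, 0, -0.9], 0, 0.2],
  [[0, 0, -0.8], 0, 0.2],
])

```text
time_s: 5.35
tcp_pos: [0.5278, -0.0979, 0.0497]
ee_rot: [1.0, 0.0, -0.0, -0.0]
contact_force: [0.2, 0.1, -0.1]
opening: 0.602
```

servo_tool([
  [[0, 0, 0], 0, -1],
  [[0, 0, 0], 0, -1],
  [[0, 0, 0], 0, -1],
  [[0, 0, 0], 0, -1],
  [[0, 0, 0], 0, -1],
  [[0, 0, 0], 0, -1],
  [[0, 0, 0], 0, -1],
  [[0, 0, 0], 0, -1],
])

```text
time_s: 6.35
tcp_pos: [0.5281, -0.098, 0.0507]
ee_rot: [1.0, 0.0, 0.0, 0.0]
contact_force: [0.4, 0.2, 2.8]
opening: 0.178
```

```bash
python3 - <<'E'
from h import *
w=shot('wrist');s=shot('scene');d=shot('side')
o=np.zeros((600,800,3),np.uint8)
o[:,:400]=cv2.resize(w[200:320,240:320],(400,600),interpolation=cv2.INTER_CUBIC)
o[:300,400:]=cv2.resize(s[185:230,265:325],(400,300),interpolation=cv2.INTER_CUBIC)
o[300:,400:]=cv2.resize(d[190:235,245:305],(400,300),interpolation=cv2.INTER_CUBIC)
cv2.imwrite('pics/grasp.png',o)
E
```

```text
(no output)
```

View pics/grasp.png

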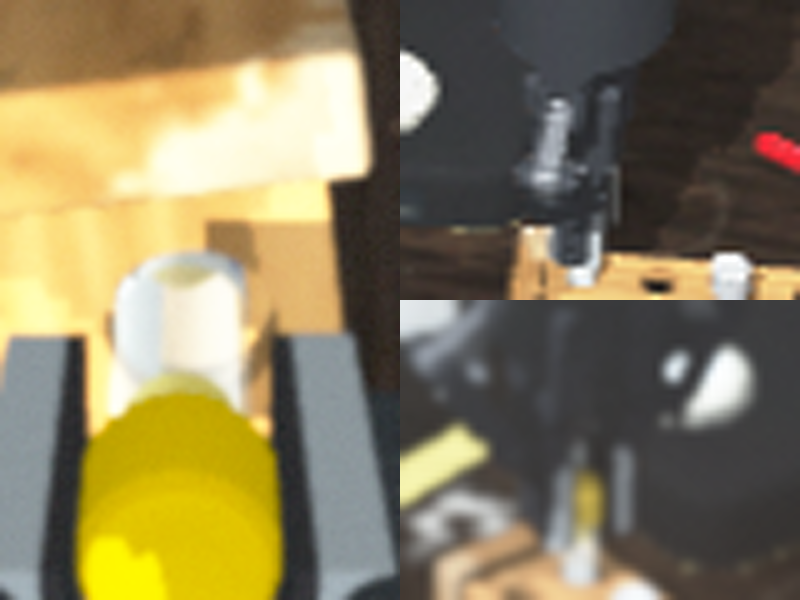

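The tube is held (opening 0.178 ≈ 15 mm, with the cap between the pads). Lifting straight up.

servo_tool([
  [[0, 0, 0.4], 0, -1],
  [[0, 0, 1.0], 0, -1],
  [[0, 0, 1.5], 0, -1],
  [[0, 0, 1.5], 0, -1],
  [[0, 0, 1.8], 0, -1],
  [[0, 0, 1.8], 0, -1],
  [[0, 0, 1.5], 0, -1],
  [[0, 0, 1.0], 0, -1],
])

```text
time_s: 7.5
tcp_pos: [0.5283, -0.098, 0.1569]
ee_rot: [1.0, 0.0, 0.001, 0.0]
contact_force: [0.5, -0.2, -0.3]
opening: 0.179
```

servo_tool([
  [[0, -1.0, 0.2], 0.17, -1],
  [[1, -1.0, 0.4], 0.17, -1],
  [[2, 0, 0.4], 0.17, -1],
  [[2.5, 0, 0], 0.17, -1],
  [[2.5, 0, 0], 0.17, -1],
  [[2.5, 0, 0], 0.17, -1],
  [[2, 0, 0], 0.17, -1],
  [[1, 0, 0], 0.17, -1],
])

```text
time_s: 8.5
tcp_pos: [0.6637, -0.1179, 0.1654]
ee_rot: [0.776, 0.631, -0.0, -0.0]
contact_force: [-0.5, 0.3, -0.2]
opening: 0.181
```

servo_tool([
  [[0, 0, 0], 0.17, -1],
  [[0, 0, 0], 0.04, -1],
  [[0, 0, 0], 0, -1],
  [[0, 0, 0], 0, -1],
  [[0, 0, 0], 0, -1],
  [[0, 0, 0], 0, -1],
  [[0, 0, 0], 0, -1],
  [[0, 0, 0], 0, -1],
])

```text
time_s: 9.5
tcp_pos: [0.663, -0.118, 0.1656]
ee_rot: [0.707, 0.707, -0.0, -0.0]
contact_force: [-0.3, 0.3, -0.6]
opening: 0.183
```

```bash
python3 - <<'E'
from h import *
st=monitor.get_state();p=st['tcp_pos'];print(p,st['q'].round(2),st['opening'])
s=shot('scene');d=shot('side');w=shot('wrist')
o=np.zeros((600,800,3),np.uint8);off={}
for n,im,x0 in(('scene',s,0),('side',d,400)):
    c=proj(n,p+[0,0,0]).astype(int); a,b=c[1]-60,c[0]-50; print(n,'crop origin',b,a,'scale 4')
    o[:480,x0:x0+400]=cv2.resize(im[a:a+120,b:b+100],(400,480),interpolation=cv2.INTER_CUBIC)
cv2.imwrite('pics/lift.png',o[:480])
E
```

```text
[ 0.66297337 -0.1179924   0.16557846] [-0.22  0.54  1.57 -0.    1.04 -1.79] 0.18269556314287522
scene crop origin 260 113 scale 4
side crop origin 273 128 scale 4
```

View pics/lift.png

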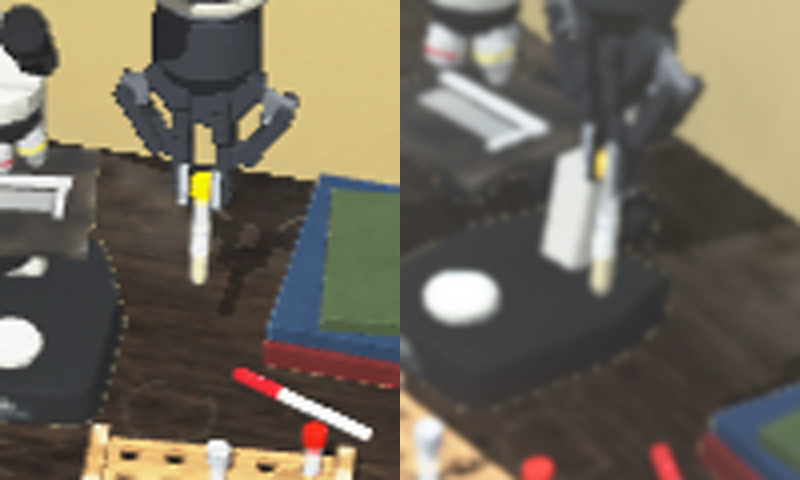

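```bash
python3 - <<'E'
from h import *
S=lambda u,v:('scene',(u/4+260,v/4+113));D=lambda u,v:('side',((u-400)/4+273,v/4+128))
for n,s,d in(('foot',(198,283),(600,294)),('capbot',(201,198),(603,178)),('tips',(201,204),(601,180))): print(n,*tri([S(*s),D(*d)]))
E
```

```text
foot [ 0.66420331 -0.1168642   0.12484838] [np.float64(0.0003407046721794537), np.float64(0.00034070467217943765)]
capbot [ 0.65804708 -0.11835287  0.21023945] [np.float64(0.0003692500651669045), np.float64(0.000369250065166805)]
tips [ 0.65547863 -0.11903877  0.20853543] [np.float64(0.0017275743109646188), np.float64(0.001727574310964756)]
```

The tube hangs upright with its foot at z ≈ 0.125, and the tips are confirmed about 3 cm above the reported TCP. I'll lower it over the clear desk beyond the rack.

servo_tool([
  [[0, 0, -1.0], 0, -1],
  [[0, 0, -2], 0, -1],
  [[0, 0, -2], 0, -1],
  [[0, 0, -2], 0, -1],
  [[0, 0, -2], 0, -1],
  [[0, 0, -2], 0, -1],
  [[0, 0, -1], 0, -1],
  [[0, 0, -0.3], 0, -1],
], newtons=20)

```text
time_s: 10.65
tcp_pos: [0.6628, -0.1179, 0.0418]
ee_rot: [0.707, 0.707, -0.0, -0.0]
contact_force: [0.7, 0.0, 0.3]
opening: 0.184
```

servo_tool([
  [[-0.8, 0, -0.3], 0, -1],
  [[-0.8, 0, -0.3], 0, -1],
  [[-0.8, 0, -0.3], 0, -1],
  [[-0.8, 0, -0.3], 0, -1],
  [[-0.8, 0, -0.4], 0, -1],
  [[-0.7, 0, -0.5], 0, -1],
  [[-0.7, 0, -0.6], 0, -1],
  [[-0.6, 0, -0.6], 0, -1],
])

```text
time_s: 11.65
tcp_pos: [0.6031, -0.1182, 0.0111]
ee_rot: [0.707, 0.707, 0.001, 0.001]
contact_force: [-1.4, 1.8, 9.7]
opening: 0.182
```

servo_tool([
  [[0, 0, 0.5], 0, -1],
  [[0, 0, 1.5], 0, -1],
  [[0, 0, 3], 0, -1],
  [[0, 0, 3], 0, -1],
  [[0, 0, 3], 0, -1],
  [[0, 0, 3], 0, -1],
  [[0, 0, 2], 0, -1],
  [[0, 0, 1], 0, -1],
], newtons=30)

```text
time_s: 12.65
tcp_pos: [0.6037, -0.1181, 0.1819]
ee_rot: [0.707, 0.707, 0.001, 0.001]
contact_force: [-0.5, -0.6, -0.4]
opening: 0.188
```

```bash
python3 - <<'E'
from h import *
st=monitor.get_state();p=st['tcp_pos'];print(p,st['opening'])
s=shot('scene');d=shot('side')
o=np.zeros((480,800,3),np.uint8)
for n,im,x0 in(('scene',s,0),('side',d,400)):
    c=proj(n,p).astype(int); a,b=c[1]-60,c[0]-50; print(n,b,a)
    o[:480,x0:x0+400]=cv2.resize(im[a:a+120,b:b+100],(400,480),interpolation=cv2.INTER_CUBIC)
cv2.imwrite('pics/tip.png',o)
E
```

```text
[ 0.60372714 -0.11811852  0.18191908] 0.1877327655248038
scene 255 121
side 253 128
```

View pics/tip.png

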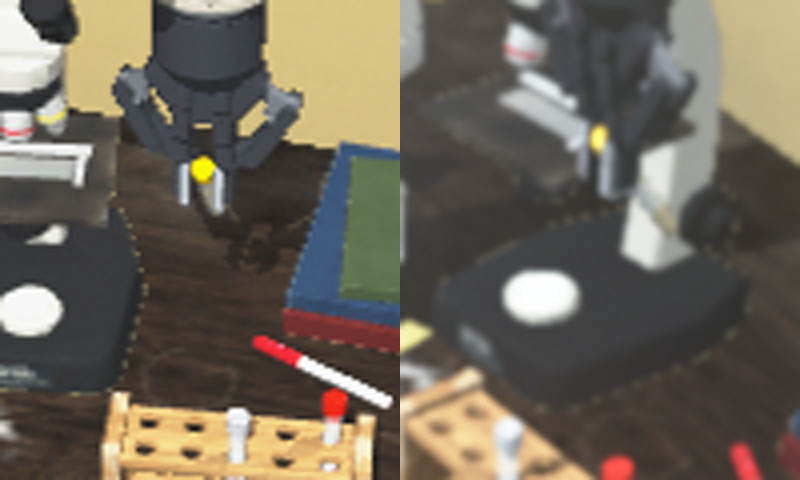

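```bash
python3 - <<'E'
from h import *
S=lambda u,v:('scene',(u/4+255,v/4+121));D=lambda u,v:('side',((u-400)/4+253,v/4+128))
f,r=tri([S(211,208),D(673,227)]);c,r2=tri([S(203,168),D(597,138)])
print(f,r,c,r2);v=f-c;print(np.linalg.norm(v),np.degrees(np.arctan2(np.hypot(v[0],v[1]),-v[2])))
# assume length .097 from cap: predict angle from side foot pixel
for t in(35,40,45,50,55,60):
    a=np.radians(t);q=c+.095*np.array([np.sin(a),0,-np.cos(a)])
    print(t,(proj('scene',q)-[255,121])*4,(proj('side',q)-[253,128])*4+[400,0])
E
```

```text
[ 0.65780007 -0.1119055   0.1716283 ] [np.float64(0.001418033047158431), np.float64(0.001418033047158317)] [ 0.59492692 -0.11881807  0.2546022 ] [np.float64(0.0004362970399947033), np.float64(0.0004362970399946596)]
0.10433353217615265 37.31871285944474
35 [217.85324957 208.95569954] [667.38070646 230.39898235]
40 [220.02575932 198.11754955] [676.9696673  220.58098007]
45 [222.07361645 187.08181799] [685.99029431 210.15899262]
50 [223.98417493 175.91766693] [694.38432768 199.19863393]
55 [225.74547221 164.69481364] [702.09649387 187.76856848]
60 [227.34625342 153.48339443] [709.0746914  175.94037337]
```

The tube is tipped the right way, at about 37°. I'll make a second light touch on the desk to add about 8°.

servo_tool([
  [[0, 0, -2], 0, -1],
  [[0, 0, -3], 0, -1],
  [[0, 0, -3], 0, -1],
  [[0, 0, -3], 0, -1],
  [[0, 0, -3], 0, -1],
  [[0, 0, -1.5], 0, -1],
  [[0, 0, -1], 0, -1],
  [[0, 0, 0], 0, -1],
], newtons=20)

```text
time_s: 13.75
tcp_pos: [0.6029, -0.118, 0.0144]
ee_rot: [0.707, 0.707, -0.0, -0.0]
contact_force: [-0.3, 0.5, -0.0]
opening: 0.182
```

servo_tool([
  [[0, 0, -0.5], 0, -1],
  [[-0.2, 0, -0.2], 0, -1],
  [[-0.2, 0, -0.2], 0, -1],
  [[-0.2, 0, -0.2], 0, -1],
  [[-0.2, 0, -0.2], 0, -1],
  [[-0.2, 0, -0.2], 0, -1],
  [[0, 0, 0], 0, -1],
  [[0, 0, 0], 0, -1],
])

```text
time_s: 14.75
tcp_pos: [0.594, -0.1182, 0.0008]
ee_rot: [0.707, 0.707, 0.001, 0.001]
contact_force: [-0.7, 0.9, 5.8]
opening: 0.181
```

servo_tool([
  [[0, 0, 0.5], 0, -1],
  [[0, 0, 2], 0, -1],
  [[0, 0, 3], 0, -1],
  [[0, 0, 4], 0, -1],
  [[0, 0, 4], 0, -1],
  [[0, 0, 3], 0, -1],
  [[0, 0, 1.5], 0, -1],
  [[0, 0, 0.5], 0, -1],
], newtons=30)

```text
time_s: 15.75
tcp_pos: [0.5932, -0.118, 0.1852]
ee_rot: [0.707, 0.707, 0.0, 0.0]
contact_force: [-0.6, -0.6, -0.7]
opening: 0.185
```

servo_tool([
  [[0, 0, 0], 0, -1],
  [[0, 0, 0], 0, -1],
  [[0, 0, 0], 0, -1],
  [[0, 0, 0], 0, -1],
  [[0, 0, 0], 0, -1],
  [[0, 0, 0], 0, -1],
  [[0, 0, 0], 0, -1],
  [[0, 0, 0], 0, -1],
])

```text
time_s: 16.75
tcp_pos: [0.593, -0.118, 0.1846]
ee_rot: [0.707, 0.707, 0.0, 0.0]
contact_force: [-0.0, 0.1, 0.8]
opening: 0.186
```

```bash
python3 - <<'E'
from h import *
st=monitor.get_state();p=st['tcp_pos'];print(p,st['opening'])
s=shot('scene');d=shot('side')
o=np.zeros((600,800,3),np.uint8)
o[:,:400]=cv2.resize(s[110:290,260:380],(400,600),interpolation=cv2.INTER_CUBIC)
c=proj('side',p).astype(int);a,b=c[1]-50,c[0]-30;print(b,a)
o[:,400:]=cv2.resize(d[a:a+90,b:b+60],(400,600),interpolation=cv2.INTER_CUBIC)
cv2.imwrite('pics/tip2.png',o)
h=cv2.cvtColor(s,cv2.COLOR_BGR2HSV)
k,_,t,ce=cv2.connectedComponentsWithStats(cv2.inRange(h,(21,130,90),(34,255,255)))
print([(t[i],ce[i].round(1)) for i in range(1,k) if t[i,4]>20 and 260<ce[i,0]<380])
print('red now',[ce for _,ce in [(0,cv2.connectedComponentsWithStats(cv2.inRange(h[205:260,330:350],(0,170,90),(6,255,255)))[3][1]+[330,205])]])
E
```

```text
[ 0.59301099 -0.11799748  0.18464395] 0.18611308318099756
270 138
[(array([301, 162,   7,   6,  32], dtype=int32), array([304.2, 164.5]))]
red now [array([338.225, 221.125])]
```

View pics/tip2.png

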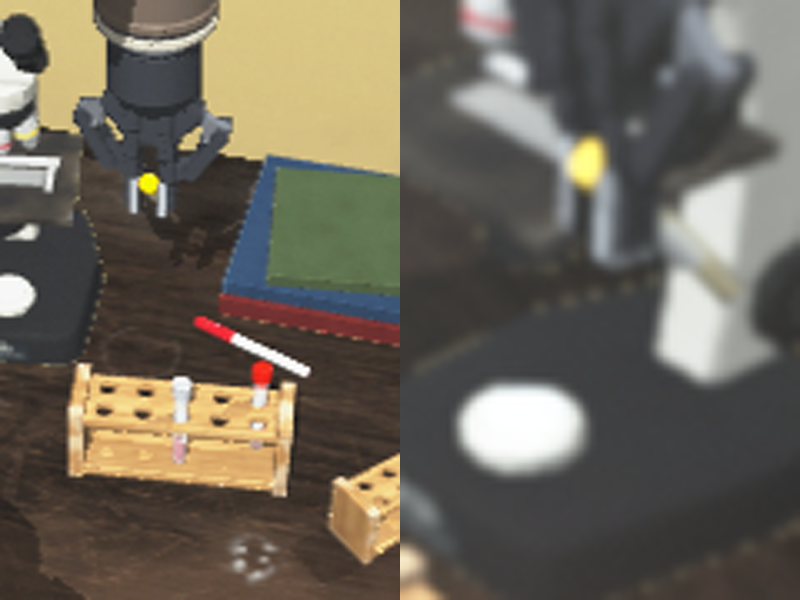

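```bash
python3 - <<'E'
from h import *
c,r=tri([('scene',(304.2,164.5)),('side',(297.4,162.3))]);print(c,r)
from scipy.optimize import minimize_scalar as m
g=np.array([.593,-.118,.1846+.047])
o,d=ray('side',(320.2,181.8)); s=(-.118-o[1])/d[1]; f=o+d*s; print('foot on y=-.118',f,np.linalg.norm(f-c))
for q in(c,g): v=f-q;print(np.degrees(np.arctan2(v[0],-v[2])))
E
```

```text
[ 0.58288144 -0.11721639  0.25774511] [np.float64(0.000741025345005551), np.float64(0.0007410253450055661)]
foot on y=-.118 [ 0.65018728 -0.118       0.18681756] 0.09778244807727589
43.499199077016435
51.9360778657594
```

```bash
python3 -c "
from h import *
print(np.abs(monitor.get_state()['dq']).max());print(ticket.close_job())"
```

```text
0.0007311694470273075
the job is handed in; nothing more can be done
None
```

I drew the yellow-capped tube straight up out of the rack and tipped it to about 43.5°, with its foot towards the window and its cap back towards the robot. I handed the job in at about 17 s of the 35 s with the tube still held; no verdict is reported.

**How it was tipped:** the tool can't be tilted by command. I pivoted the tube in the pads by touching its foot lightly to the clear desk behind the rack, twice. The force was at most about 10 N at the end of each step.

**Last checks:**
- **Height:** the foot is at z ≈ 0.187 m, about 11 cm above the top of the rack.
- **Tilt:** the measured cap-to-foot length of 98 mm fits the 99 mm tube. The foot was hidden in the scene view, so the angle comes from the side view and assumes the tube lies in the grip plane. A line from the nominal grip point instead gave 52°, which I trust less.
- **Hold:** the grip is steady (opening 0.186) and the arm is still.
- **Other objects:** the red cap is at the same pixel as at the start. In the last picture the grey tube and the rack stand as before, with nothing knocked over.

**What went wrong:** the first close missed, because the fingertips are really about 3 cm above the reported TCP. The tube was not disturbed, and I corrected for this by going about 35 mm lower. I also viewed 11 pictures, one over the budget of 10.

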